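Refit the torch's lens and bezel ring

ROBOT

A 6-joint arm with a two-finger parallel gripper is mounted at the origin on the work surface. World frame = base frame: x ahead of the robot, y to its left, z up, the work surface at z = 0. Lengths are in mm, angles in rad, forces in N, time in s.
With the tool pointing down it reaches from about 400 to 925 mm from the base axis. Payload 12.5 kg.
Tool frame: the origin (TCP) lies between the finger pads; the fingertips stand 11 mm ahead of it and the grasp point (between the pads) lies 8 mm behind it (env.tip_extent is the distance from the TCP to the fingertips, in mm); x points along the fingers, z is the direction in which the jaws open and shut, and the axes are right-handed (so a half turn about x gives the same grasp; the last joint's range is limited). The gripper opens to 95 mm and grips with 3 to 60 N. Pads are 20 mm wide; open, the fingers measure 119 mm over their backs; the gripper's body (75 mm by 180 mm) begins 59 mm behind the grasp point.
Start: joints at [-1.232, 0.491, 1.559, -0, 1.092, -0.106], TCP at [268.947, -564.192, 225.661] pointing down, gripper open.
Joint ranges: [-3.1, 3.1], [-0.84, 2.19], [0.05, 2.79], [-1.13, 4.28], [0.06, 2.93], [-2.69, 2.69]. Speed limits (rad/s): [2.22, 2.22, 2.79, 3.14, 3.14, 3.14].

INTERFACE

Orientations are given as [roll, pitch, yaw] about the fixed x, y, z axes, in that order (R = Rz(yaw) Ry(pitch) Rx(roll)).
In Python, from cell import status, imaging, env gives the robot as it stands. The module is installed in compiled form; this text tells all that it offers.
- The arm moves only by the tool apply_moves, never from a script. Its argument "increments" is a list of rows, each a list of 5 numbers: the closure, from 0 (fully open) to 1 (shut), then the shift along the tool's x, y, z in mm, then the turn about the tool's x in degrees. A call has 1 to 10 rows; each row shifts and turns the commanded pose from where the row before left it, along the tool's axes as they then stand; what a row does not reach is not made up. A row lasts 1/10 s, in which the tool goes at most 50 mm and 8.59 degrees, less where a joint would pass 70% of its speed; a pose out of reach is approached as far as the arm can. A call with a gripper value outside its range is refused whole. The fingers move at their own pace and stop on an object; the grip force is fixed at half the most. Time passes only in rows, so rows that do not move let the fingers close. It gives the time, the measured TCP pose, the force and the opening at its end, in the units of the state.
- status.state(): the state, without advancing time (a new reading comes with each control period).
- imaging.read_camera(name): name is "scene" or "side" or "wrist"; returns a dict with "pixels" (420x560x3 uint8, red, green, blue), "fovy" (degrees; the focal length in pixels is half the picture's height over the tangent of half this angle, whatever the lens; pixels are square), "cx", "cy" (the principal point, pixels), "R" (3x3) and "t" (3): a world point X has camera coordinates R X + t. Camera axes: x right, y down, z forward; pixel columns grow to the right and rows downward; lengths in mm; the calibration is good to about 2 mm. A picture is of the moment at which its call begins. There is no depth.
- env.job_done(): hands the job in, once; it reports no verdict.
The state is a dict: "t": time; "joints": joint angles; "qvel": joint speeds; "tau": joint torques, N m; "eef_pos": TCP position; "tcp_rot": TCP orientation; "ft_force": force on the tool from outside, world axes, zero at the start; "moment": the same for the moment, N m; "opening": opening from 0.0 (shut) to 1.0 (fully open).
Only numpy, scipy, OpenCV 4.12 (cv2) and the standard library are available. Lean on these libraries where they do the work, as an engineer would, in place of code of your own. Each camera call takes 0.05 s, during which the arm holds its last target. There are 200 camera calls.

TASK

The torch stands head up in its charging cradle with its lens and bezel ring off. Put the lens flat into the mouth of the head and let go of it, then set the ring over it and screw it on clockwise until it is fully home. The lens is glass, so feel your way and never press hard on it, never force the ring, and leave everything else on the console where it is.

Things in the scene. Friction and masses are not known exactly. Their poses are not given: they have to be found in the camera images.
- cradle: Black charging cradle, screwed to the console: base 120 x 92 x 14 mm, socket 56 mm across. The torch (38 mm barrel, ribbed rubber sleeve, aluminium head 62 mm across) stands upright in it, gripped fast. Origin: centre of its underside, z up. The torch was dropped in at any angle about its axis, which this frame does not tell.
- mouth (a point): Centre of the torch's mouth at its rim, on the torch's axis, 190 mm above the console, z up. The round neck is 49 mm across outside and 18 mm tall above the 62 mm head. The recess for the lens is 44 mm across and 4 mm deep.
- seat (a point): Centre of the recess's floor, 4 mm below the rim: the top of the sprung reflector, on which the lens lies. Pressed, it gives up to 3.8 mm; it starts to give at 3 N and takes 2.5 N more per mm. The point itself is fixed.
- thread (a point): On the torch's axis, 7 mm below the rim. Three thread ribs stand 4.3 mm out of the neck, 120 degrees apart at an unknown angle: find it by feel or sight. Each is 2.5 mm thick, starts with its top 2 mm below the rim, runs clockwise (seen from above) and down 4.2 mm over 80 degrees to a stop block 18 degrees long; then a 22 degree gap to the next. Finger-tight is enough: over some 2 N m strips it.
- lens: Loose glass lens in a black rubber gasket: flat disk 42 mm across, 8 mm thick, both faces alike, edges bevelled 1.5 mm, 30 g. It lies flat on the console. Origin: centre of its underside, z up. On its seat the underside is 4 mm below the rim and the top 4 mm above it. Over 25 N on it in the mouth cracks it.
- ring: Loose aluminium bezel ring with a fluted outside, 66 mm across, 17 mm high, about 50 g, lying lip up, open side down. Origin: centre of its underside, z up. Bore of the skirt 60.6 mm. Three round lugs 3.6 mm thick, 120 degrees apart (one on +x), centred 2.5 mm above the origin, reach inward to 26 mm from the axis and run under the ribs.
- lip (a point): On the ring's axis at the underside of its 3 mm lip (37 mm opening), 14 mm above the ring's origin: this face bears on the lens. Lugs on top of the ribs: it is 7 to 11 mm above the rim. Lugs in the gaps, lip on the unpressed lens: 4 mm above. Screwed home to the stops: about 1.7 mm above. If not screwed, the spring lifts it again; the thread holds by friction.
- bowl: Low glass bowl of keys, 152 mm across, 46 mm high; origin centre of underside. Not to be moved.
- remote: Blue gate remote, 36 x 60 x 16 mm; origin centre of underside. Not to be moved.
- dispenser: Steel hand gel dispenser, 68 mm across, 160 mm high; origin centre of underside. Not to be moved.
- wedge: Wooden doorstop wedge, 125 x 36 x 36 mm; origin centre of underside. Not to be moved.
- cells: Grey case with two spare cells, 48 x 78 x 24 mm; origin centre of underside. Not to be moved.
- glasses_case: Black glasses case, 62 x 158 x 40 mm; origin centre of underside. Not to be moved.

How it is judged:
By the outcome, as a careful person would: the job done as asked, in the order asked, and still so for the second after the job is handed in, with the robot touching nothing.
It also fails if it takes over 72 s, if anything falls off the work surface, if the arm or the gripper's body presses on something with over 40 N, if the wrist force passes 120 N, or if a joint passes its speed limit or range.

## Working session

There is one attempt and no reset: what is moved stays moved. The work goes in short steps, Python scripts to look and compute and a tool call to move; the robot and the scene stay as the last step left them, time stands still between calls to the robot, and variables do not carry over. Pictures are saved under pics/ and viewed, about 8 in all and at most 12, crops included, and the job is handed in when it is done.

Besides the shell and the picture viewer there is one more tool, called after "Request:" by a JSON object that holds its "op" and its "data", one argument or row to a line. apply_moves: Moves the arm, as the interface text tells. Its arguments: {"type":"object","properties":{"increments":{"type":"array"}},"required":["increments"]}

```bash
mkdir -p pics
cat > h.py <<'E'
import numpy as np, cv2
from cell import status, imaging, env
def snap(name,fn,crop=None,scale=1):
    d=imaging.read_camera(name); p=d["pixels"][:,:,::-1].copy()
    np.save(f'pics/{fn}.npy',d,allow_pickle=True)
    show(p,fn,crop,scale); return d
def show(p,fn,crop=None,scale=1):
    if crop: p=p[crop[1]:crop[3],crop[0]:crop[2]]
    p=cv2.resize(p,None,fx=scale,fy=scale,interpolation=cv2.INTER_CUBIC)
    cv2.imwrite(f'pics/{fn}.png',p)
def load(fn): return np.load(f'pics/{fn}.npy',allow_pickle=True).item()
def f(d): return 210/np.tan(np.radians(d["fovy"])/2)
def ray(d,u,v):
    R=np.array(d["R"]);t=np.array(d["t"]);c=-R.T@t
    return c,R.T@np.array([(u-d["cx"])/f(d),(v-d["cy"])/f(d),1])
def onz(d,u,v,z):
    c,r=ray(d,u,v); return c+r*(z-c[2])/r[2]
def proj(d,X):
    q=np.array(d["R"])@np.array(X)+np.array(d["t"]); return q[:2]/q[2]*f(d)+[d["cx"],d["cy"]]
E
python3 - <<'E'
from h import *
a=snap("scene","a")
b=snap("side","b")
c=snap("wrist","c")
ims=[x["pixels"][:,:,::-1] for x in (a,b,c)]
for x in (a,b,c): print(x["fovy"],x["cx"],x["cy"],(-np.array(x["R"]).T@x["t"]).round(),np.array(x["R"]).round(2).tolist())
show(a["pixels"][:,:,::-1],"a2",None,1.4);show(b["pixels"][:,:,::-1],"b2",None,1.4)
s=status.state();print(s)
E
```

```text
49.845198995023964 275.7042379632344 214.3107982299635 [1210.  613.  973.] [[-0.69, 0.72, 0.01], [0.49, 0.48, -0.72], [-0.53, -0.5, -0.69]]
55.12279452928577 285.53790086744544 213.00933024117228 [166. 604. 818.] [[-0.82, -0.57, 0.0], [-0.39, 0.54, -0.74], [0.42, -0.61, -0.67]]
64.03199638207033 286.819459371624 207.48883398562566 [ 343. -528.  384.] [[0.43, -0.9, -0.0], [-0.86, -0.41, 0.29], [-0.26, -0.12, -0.96]]
{'t': 0.15, 'joints': array([-1.23156328e+00,  4.91386354e-01,  1.55930925e+00,  3.16588069e-05,
        1.09170036e+00, -1.05592959e-01]), 'qvel': array([-5.15517438e-05, -2.42347854e-03, -2.45705410e-03, -1.34972450e-03,
        5.08847932e-04, -1.90884560e-03]), 'tau': array([ 3.26786285e-03, -6.12896276e+01, -2.58276683e+01,  6.93759439e-02,
        4.73441917e-02, -8.01998408e-05]), 'eef_pos': array([ 268.91297397, -564.00441497,  225.21764174]), 'tcp_rot': array([3.0010552 , 1.56999253, 1.87507028]), 'ft_force': array([ 0.43359035, -0.15866898, -0.27180231]), 'moment': array([-0.01444267,  0.00898939, -0.0499176 ]), 'opening': 1.000298793093768}
```

View pics/a2.png

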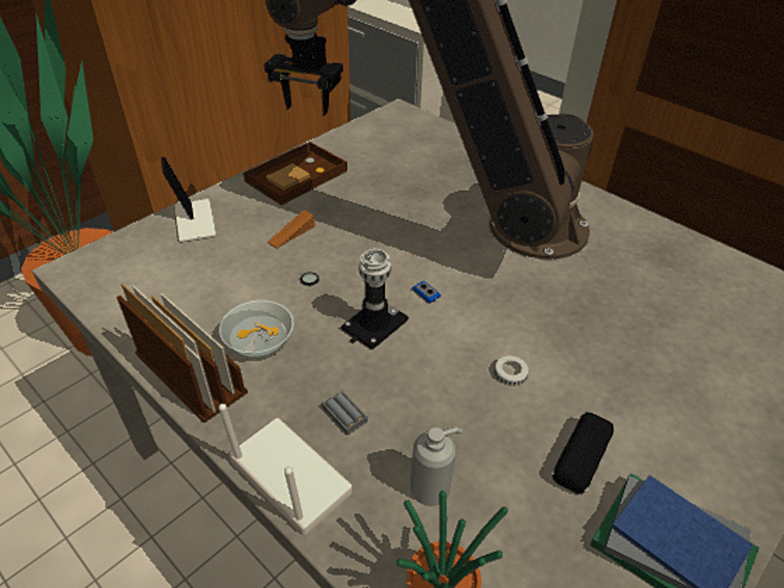

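View pics/b2.png

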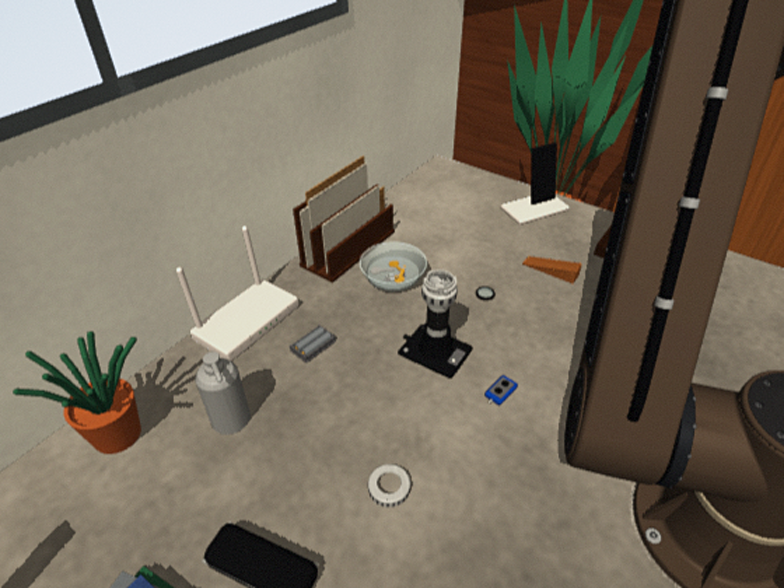

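The scene picture shows the lens at about (310,279), the ring at (511,370) and the mouth at (375,257). The side picture shows them at (485,293), (390,484) and (440,278). All of these are in the 1.4x pictures. Next I'll enlarge crops for finer readings.

Run:
```python
from h import *
a=load("a");b=load("b")
def cr(d,u,v,w=32,s=8):
    u=int(u);v=int(v);p=d["pixels"][v-w//2-8:v+w//2+8,u-w//2-1:u+w//2+1,::-1]
    p=d["pixels"][v-24:v+24,u-26:u+26,::-1]
    print(u-26,v-24); return cv2.resize(p,None,fx=5,fy=5,interpolation=cv2.INTER_CUBIC)
rows=[]
for d,L in((a,[(310,279),(511,370),(375,257)]),(b,[(485,293),(390,484),(440,278)])):
    rows.append(np.hstack([cr(d,x/1.4,y/1.4) for x,y in L]))
cv2.imwrite("pics/crops.png",np.vstack(rows))
for d,L in((a,[(310,279,8),(511,370,8.5),(375,257,190)]),(b,[(485,293,8),(390,484,8.5),(440,278,190)])):
    for x,y,z in L: print(onz(d,x/1.4,y/1.4,z).round(1))
```

```text
195 175
339 240
241 159
320 185
252 321
288 174
[ 544.7 -257.4    8. ]
[444.  232.4   8.5]
[539.9 -52.3 190. ]
[ 539.5 -259.2    8. ]
[442.1 229.9   8.5]
[538.5 -55.  190. ]
```

View pics/crops.png

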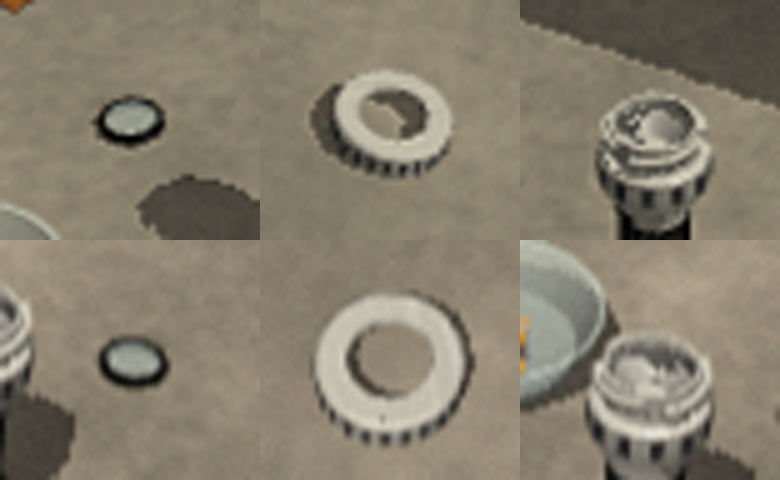

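Run:
```python
from h import *
from scipy.spatial.transform import Rotation as Ro
a=load("a");b=load("b")
def two(pa,pb):
    (c1,r1),(c2,r2)=ray(a,*pa),ray(b,*pb)
    s=np.linalg.lstsq(np.c_[r1,-r2],c2-c1,rcond=None)[0]
    return c1+r1*s[0],c2+r2*s[1]
for n,pa,pb,z in(("lens",(221.2,198.6),(346.4,209.4),8),("ring",(365.4,262.8),(278.2,345.4),17),("mouth",(268.2,183),(315.4,199.2),190)):
    p,q=two(pa,pb); print(n,onz(a,*pa,z).round(1),onz(b,*pb,z).round(1),'tri',((p+q)/2).round(1),(p-q).round(1))
for n,p in(("bowl",(256,335)),("remote",(427,292)),("disp",(432,495)),("wedge",(292,232)),("cells",(344,412)),("glcase",(584,455))):
    print(n,onz(a,p[0]/1.4,p[1]/1.4,10).round())
print(Ro.from_euler('xyz',status.state()["tcp_rot"]).as_matrix().round(4))
```

```text
lens [ 543.  -260.4    8. ] [ 539.3 -258.7    8. ] tri [ 540.9 -262.9    4.6] [-0.1 -0.6  0.6]
ring [445.6 233.3  17. ] [440.3 233.7  17. ] tri [441.9 231.5  12.3] [-0.  -0.1  0. ]
mouth [537.6 -53.4 190. ] [535.1 -54.6 190. ] tri [535.8 -55.4 188.4] [ 0.1  0.8 -0.8]
bowl [ 740. -203.   10.]
remote [391. -36.  10.]
disp [760. 299.  10.]
wedge [ 462. -420.   10.]
cells [747.  71.  10.]
glcase [515. 440.  10.]
[[-2.000e-04  9.027e-01  4.303e-01]
 [ 8.000e-04  4.303e-01 -9.027e-01]
 [-1.000e+00  1.000e-04 -8.000e-04]]
```

Request:
{"op": "apply_moves", "data": {
  "increments": [
    [0,0,0,0,8.5],
    [0,0,0,0,8.5],
    [0,0,0,0,8.5],
    [0,8,35,-38,0],
    [0,10,35,-38,0],
    [0,10,40,-46,0],
    [0,10,40,-46,0],
    [0,10,40,-46,0],
    [0,20,40,-46,0],
    [0,20,40,-46,0]
  ]
}}

```text
t: 1.15
eef_pos: [496.3, -306.8, 152.7]
tcp_rot: [0.778, 1.57, -0.793]
ft_force: [0.5, -0.6, -0.3]
opening: 1.001
```

Run:
```python
from h import *
d=snap("wrist","w1",None,1.2); print(status.state()["eef_pos"],status.state()["tcp_rot"])
for x,y in((540,-261),(542,-259)): print(proj(d,(x,y,8))*1.2)
```

```text
[ 498.87930844 -301.55741946  150.14326859] [-2.66026735  1.56753658  2.05475541]
[283.50064547 179.78407015]
[280.70057168 177.08811724]
```

View pics/w1.png

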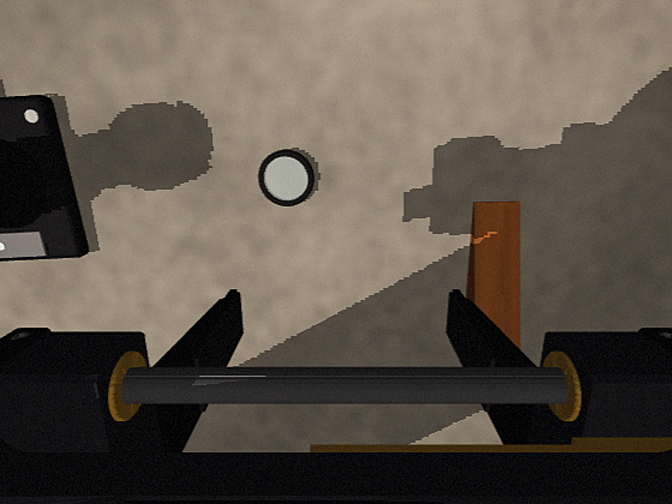

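```bash
cat >> h.py <<'E'
from scipy.spatial.transform import Rotation as Ro
def st():
    s=status.state(); M=Ro.from_euler('xyz',s["tcp_rot"]).as_matrix()
    print('t',round(s["t"],2),'pos',s["eef_pos"].round(2),'y',M[:,1].round(4),'z',M[:,2].round(4),'F',s["ft_force"].round(2),'M',s["moment"].round(3),'op',round(s["opening"],3),'q',s["joints"].round(3)); return s,M
E
python3 - <<'E'
from h import *
d=load("w1"); print(onz(d,287/1.2,177.5/1.2,8)); st()
E
```

```text
[ 541.69155411 -263.68729445    8.        ]
t 1.2 pos [ 498.88 -301.56  150.14] y [ 1.      0.0026 -0.0015] z [ 0.0026 -1.     -0.0029] F [ 0.89  5.7  -2.49] M [0.236 0.014 0.004] op 1.003 q [-0.658  0.519  1.744  0.002  0.882  0.909]
```

Request:
{"op": "apply_moves", "data": {
  "increments": [
    [0,15,21,-20,0],
    [0,15,21,-20,0],
    [0,10,0,0,0],
    [0,10,0,0,0],
    [0,0,0,0,0],
    [0,0,0,0,0]
  ]
}}

```text
t: 1.8
eef_pos: [536.7, -269.2, 103.2]
tcp_rot: [-1.009, 1.571, -2.581]
ft_force: [-0.6, -0.5, 0.4]
opening: 1.005
```

Run:
```python
from h import *
s,M=st()
d=snap("wrist","w2",None,1); 
u0,v0=proj(d,(541,-262,8)); print(u0,v0)
hsv=cv2.cvtColor(d["pixels"],cv2.COLOR_RGB2HSV)
g=cv2.cvtColor(d["pixels"],cv2.COLOR_RGB2GRAY); 
u,v=int(u0),int(v0)
m=(g<70).astype(np.uint8)
# dark gasket blob: fill
n,l,stt,c=cv2.connectedComponentsWithStats(m)
for i in range(1,n):
    if stt[i,4]>100: print(stt[i],c[i])
print(g[v,u-60:u+60:4])
```

```text
t 1.8 pos [ 536.72 -269.23  103.19] y [ 1.0e+00 -1.4e-03 -1.0e-04] z [-1.4e-03 -1.0e+00  1.0e-04] F [-0.58 -0.54  0.39] M [ 0.069  0.066 -0.005] op 1.005 q [-0.575  0.6    1.74  -0.     0.802  0.997]
278.2649999898495 207.89749190471292
[    0   117   560   303 82026] [251.75903982 324.40407919]
[143 174  67  39 654] [181.97859327 195.25076453]
[ 253  176   77   56 1099] [286.10737034 202.12920837]
[127 127 134 124 129 133 126 132 140  18 111 166 169 162 160 164 163 169
 168 165 178   8  72  53 120 118 125 127  70  76]
```

View pics/w2.png

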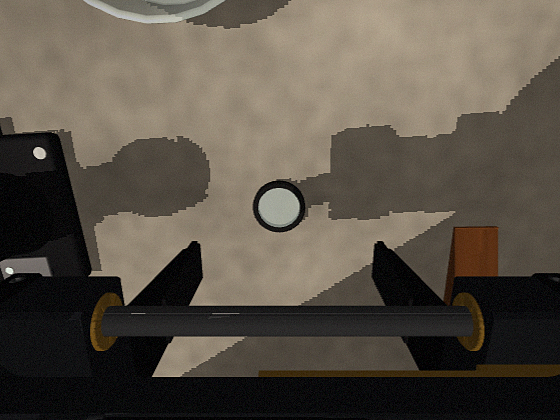

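The lens glass is centred at about (279,206) and the prediction was (278,208). That puts the lens at about (542,-262).

Request:
{"op": "apply_moves", "data": {
  "increments": [
    [0,15,5,-7,0],
    [0,25,0,0,0],
    [0,20,0,0,0],
    [0,10,0,0,0],
    [0,8,0,0,0],
    [0,0,0,0,0],
    [0,0,0,0,0]
  ]
}}

```text
t: 2.55
eef_pos: [542.5, -261.6, 25.5]
tcp_rot: [0.951, 1.57, -0.62]
ft_force: [-0.9, -0.0, 0.4]
opening: 0.999
```

```bash
python3 -c "
from h import *
st()"
```

```text
t 2.55 pos [ 542.53 -261.58   25.51] y [ 1.e+00 -3.e-04  7.e-04] z [-3.e-04 -1.e+00  5.e-04] F [-0.9  -0.04  0.4 ] M [0.04  0.049 0.034] op 0.999 q [-0.559  0.715  1.778 -0.     0.648  1.012]
```

Request:
{"op": "apply_moves", "data": {
  "increments": [
    [0,5,0,0,0],
    [0,5,0,0,0],
    [0.3,0,0,0,0],
    [0.45,0,0,0,0],
    [0.6,0,0,0,0],
    [0.7,0,0,0,0],
    [0.7,0,0,0,0],
    [0.7,0,0,0,0]
  ]
}}

```text
t: 3.35
eef_pos: [542.3, -261.5, 15.1]
tcp_rot: [0.798, 1.571, -0.773]
ft_force: [-0.4, 0.3, 0.6]
opening: 0.555
```

Request:
{"op": "apply_moves", "data": {
  "increments": [
    [0.7,0,0,0,0],
    [0.7,-5,0,0,0],
    [0.7,-30,0,0,0],
    [0.7,-40,0,0,0],
    [0.7,-40,0,0,0],
    [0.7,-40,0,0,0],
    [0.7,-40,0,0,0],
    [0.7,0,0,0,0]
  ]
}}

```text
t: 4.15
eef_pos: [543.7, -262.3, 215.8]
tcp_rot: [1.012, 1.562, -0.559]
ft_force: [0.2, -0.4, 0.1]
opening: 0.418
```

```bash
python3 -c "
from h import *
st()
snap('wrist','w3',(180,100,380,300),3)"
```

```text
t 4.15 pos [ 543.75 -262.26  215.78] y [ 1.0e+00 -2.0e-04  7.6e-03] z [-2.0e-04 -1.0e+00  4.8e-03] F [ 0.19 -0.38  0.08] M [-0.012  0.059  0.03 ] op 0.418 q [-0.559  0.467  1.631 -0.     1.035  1.012]
```

View pics/w3.png

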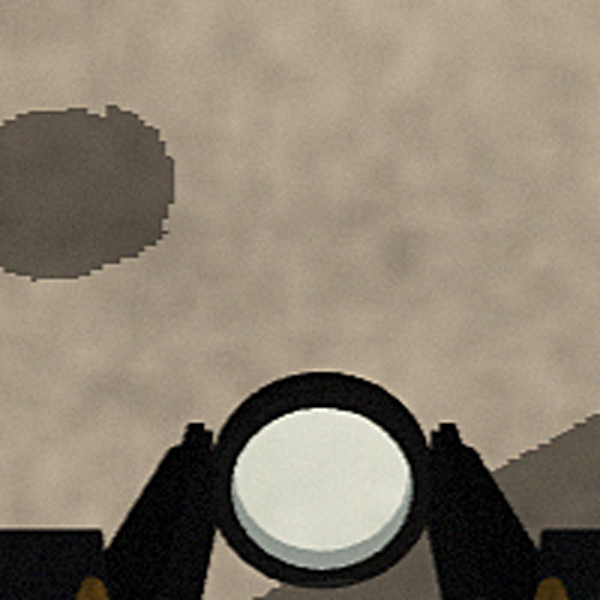

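The lens is held between the tips, centred at about (287,259.5) in the wrist picture. I'll move to a viewing pose just behind the mouth.

Request:
{"op": "apply_moves", "data": {
  "increments": [
    [0.7,-20,-9,-20,0],
    [0.7,-10,-9,-27,0],
    [0.7,0,-10,-27,0],
    [0.7,0,-10,-27,0],
    [0.7,0,-10,-27,0],
    [0.7,0,-10,-27,0],
    [0.7,0,-10,-27,0],
    [0.7,0,0,-26,0],
    [0.7,0,0,0,0],
    [0.7,0,0,0,0]
  ]
}}

```text
t: 5.2
eef_pos: [474.1, -53.2, 239.4]
tcp_rot: [-1.626, 1.57, 3.087]
ft_force: [0.1, 0.5, 0.6]
opening: 0.418
```

```bash
python3 -c "
from h import *
d=load('w3'); print('lens rel',onz(d,287,259.5,215.78-11.1)-[543.75,-262.26,0])
st()
d=snap('wrist','w4',(170,60,370,240),4)
for x in (534,538):
  for y in (-52,-56): print(x,y,(proj(d,(x,y,190))-[170,60])*4)
"
```

```text
lens rel [1.93413756e-01 3.57833139e-01 2.04680000e+02]
t 5.2 pos [474.09 -53.22 239.36] y [ 1.      0.001  -0.0011] z [ 1.e-03 -1.e+00 -1.e-04] F [0.05 0.48 0.57] M [ 0.037  0.02  -0.03 ] op 0.418 q [-0.25   0.265  1.89  -0.     0.987  1.32 ]
534 -52 [462.86755325 331.28815643]
534 -56 [489.04169393 331.30423141]
538 -52 [462.85832879 304.63421495]
538 -56 [489.18280963 304.6505006 ]
```

View pics/w4.png

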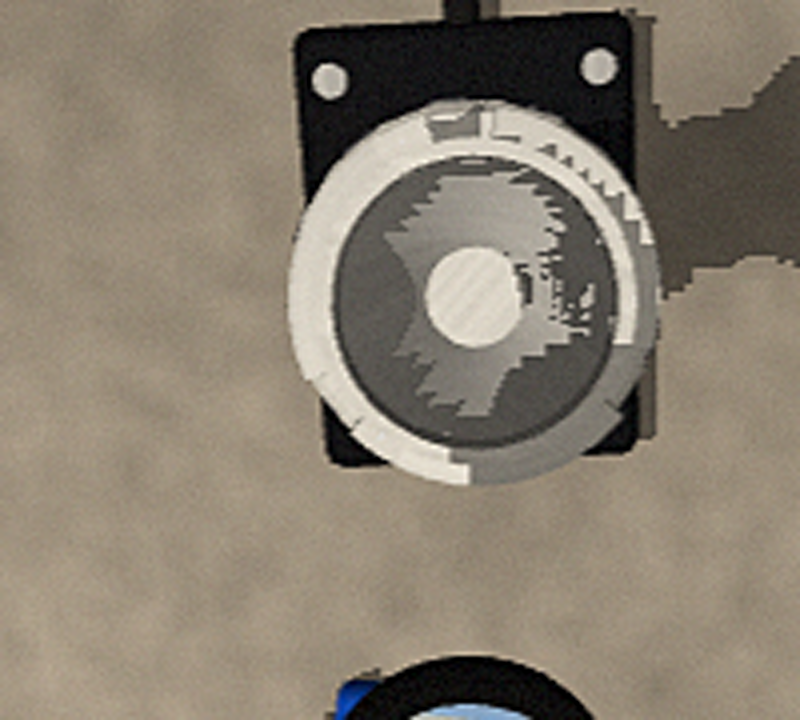

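The recess centre is at crop pixel (474.5,301), which gives a mouth position of about (538.4,-53.8). Rib gaps show at the top (about -5° to 16° from world +x, counter-clockwise), at the lower left (115° to 136°) and at the lower right (about -127°). So the gap centres are near 5.5° plus multiples of 120°.

Request:
{"op": "apply_moves", "data": {
  "increments": [
    [0.7,0,32,0.5,0],
    [0.7,0,32,0.5,0],
    [0.7,15,0,0,0],
    [0.7,10,0,0,0],
    [0.7,0,0,0,0],
    [0.7,0,0,0,0],
    [0.7,0,0,0,0]
  ]
}}

```text
t: 5.95
eef_pos: [538.2, -54.7, 215.6]
tcp_rot: [1.271, 1.57, -0.3]
ft_force: [0.3, -0.6, 0.3]
opening: 0.417
```

```bash
python3 -c "
from h import *
st()"
```

```text
t 5.95 pos [538.22 -54.68 215.59] y [ 1.e+00 -7.e-04  7.e-04] z [-7.e-04 -1.e+00  2.e-04] F [ 0.33 -0.65  0.3 ] M [0.039 0.013 0.024] op 0.417 q [-0.223  0.383  1.778 -0.     0.98   1.348]
```

Request:
{"op": "apply_moves", "data": {
  "increments": [
    [0.7,6,0,-0.5,0],
    [0.7,3,0,0,0],
    [0.7,1,0,0,0],
    [0.7,0,0,0,0],
    [0.7,0,0,0,0]
  ]
}}

```text
t: 6.45
eef_pos: [538.3, -53.9, 205.1]
tcp_rot: [0.921, 1.571, -0.65]
ft_force: [-0.4, 0.5, -0.2]
opening: 0.418
```

Request:
{"op": "apply_moves", "data": {
  "increments": [
    [0.7,1,0,0,0],
    [0.7,0.5,0,0,0],
    [0.7,0,0,0,0]
  ]
}}

```text
t: 6.75
eef_pos: [538.3, -53.9, 203.5]
tcp_rot: [-0.788, 1.571, -2.36]
ft_force: [-0.4, 0.5, 0.2]
opening: 0.419
```

Request:
{"op": "apply_moves", "data": {
  "increments": [
    [0.7,0.6,0,0,0],
    [0.7,0.5,0,0,0],
    [0.7,0,0,0,0]
  ]
}}

```text
t: 7.05
eef_pos: [538.3, -53.9, 202.3]
tcp_rot: [-0.925, 1.571, -2.496]
ft_force: [-0.1, 0.3, 0.5]
opening: 0.419
```

Request:
{"op": "apply_moves", "data": {
  "increments": [
    [0.7,0.5,0,0,0],
    [0.7,0.3,0,0,0],
    [0.7,0,0,0,0]
  ]
}}

```text
t: 7.35
eef_pos: [538.3, -53.9, 201.8]
tcp_rot: [1.021, 1.571, -0.55]
ft_force: [-0.8, -0.7, 3.6]
opening: 0.416
```

Request:
{"op": "apply_moves", "data": {
  "increments": [
    [0.5,-0.3,0,0,0],
    [0.45,0,0,0,0],
    [0.35,0,0,0,0],
    [0.2,0,0,0,0],
    [0.2,0,0,0,0],
    [0.1,0,0,0,0]
  ]
}}

```text
t: 7.95
eef_pos: [538.3, -53.9, 201.9]
tcp_rot: [0.274, 1.571, -1.297]
ft_force: [-0.7, 0.8, -0.4]
opening: 0.829
```

Request:
{"op": "apply_moves", "data": {
  "increments": [
    [0,-5,0,0,0],
    [0,-25,0,0,0],
    [0,-20,-20,0,0],
    [0,0,-21,0,0],
    [0,0,-21,0,0],
    [0,0,0,0,0]
  ]
}}

```text
t: 8.55
eef_pos: [474.6, -53.7, 252.6]
tcp_rot: [0.448, 1.571, -1.124]
ft_force: [0.1, -0.2, -0.0]
opening: 1.0
```

```bash
python3 -c "
from h import *
st()
d=snap('wrist','w5',(170,60,370,240),4)
print((proj(d,(538.4,-53.8,194))-[170,60])*4)
"
```

```text
t 8.55 pos [474.58 -53.71 252.62] y [ 1.e+00 -5.e-04  1.e-04] z [-5.e-04 -1.e+00  1.e-04] F [ 0.12 -0.24 -0.05] M [ 0.016 -0.002 -0.039] op 1.0 q [-0.251  0.25   1.871 -0.     1.02   1.32 ]
[470.57918252 300.4593407 ]
```

View pics/w5.png

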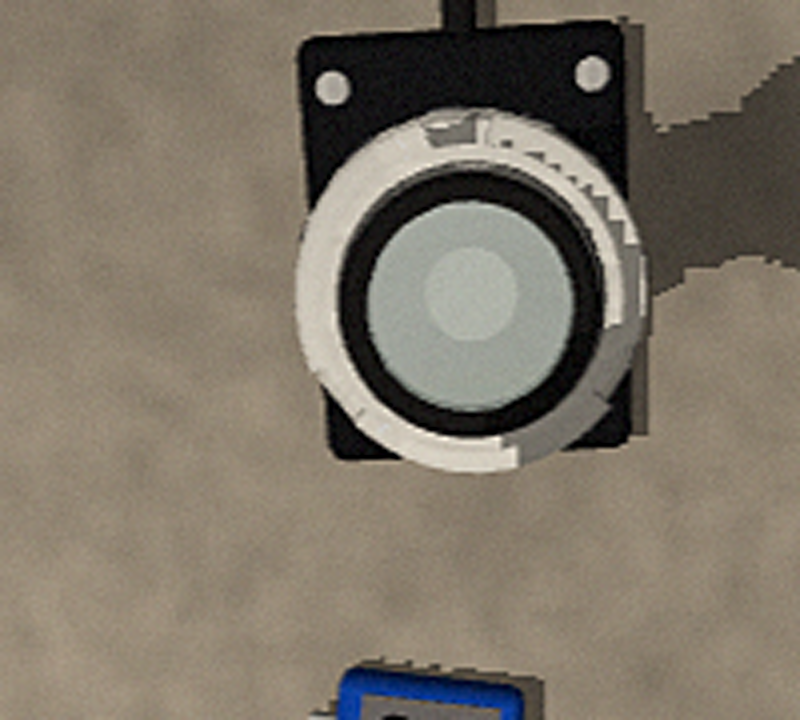

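The lens sits flat and centred in the mouth, with the glass centre at (471,306) and the dark gasket ring even all round. On to the ring.

Request:
{"op": "apply_moves", "data": {
  "increments": [
    [0,0,-3,-25,0],
    [0,0,-5,-38,0],
    [0,0,-5,-38,0],
    [0,0,-5,-38,0],
    [0,10,-5,-38,0],
    [0,20,-5,-38,0],
    [0,20,-4,-38,0],
    [0,20,0,-32,0],
    [0,20,0,0,0],
    [0,0,0,0,0]
  ]
}}

```text
t: 9.6
eef_pos: [443.9, 231.9, 159.8]
tcp_rot: [-1.2, 1.567, -2.77]
ft_force: [0.4, -0.0, -0.6]
opening: 1.001
```

```bash
python3 -c "
from h import *
st()
d=snap('wrist','w6')
c=proj(d,(443,232,17)); print(c); o=(c-[75,60]).astype(int); print(o)
show(d['pixels'][:,:,::-1],'w6c',(o[0],o[1],o[0]+150,o[1]+120),5)
print((c-o)*5)
"
```

```text
t 9.6 pos [443.93 231.93 159.77] y [ 1.      0.0015 -0.0036] z [ 0.0015 -1.      0.0014] F [ 0.39 -0.04 -0.57] M [0.059 0.019 0.015] op 1.001 q [ 0.35   0.404  1.931 -0.     0.81   1.919]
[287.04997984 197.73300576]
[212 137]
[375.24989921 303.66502882]
```

View pics/w6c.png

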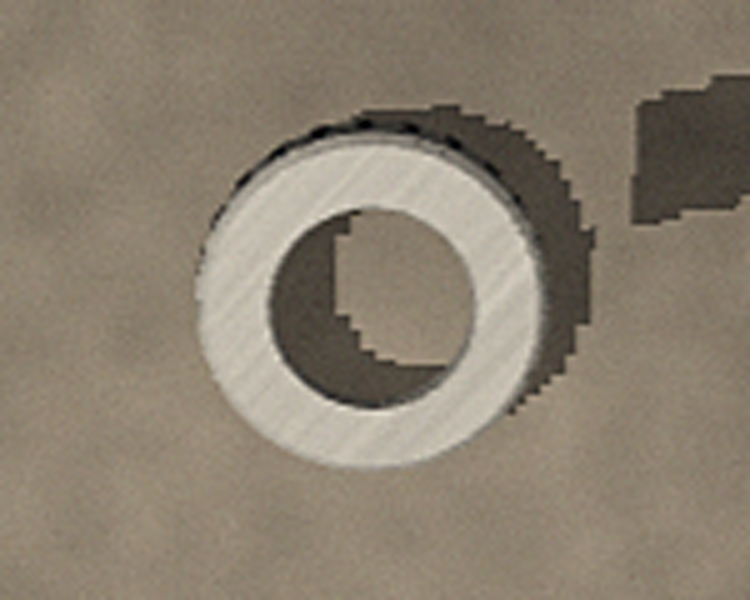

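The ring's centre is at crop pixel (371,305), so it lies at about (442.7,232.7). I can't see any lug mark, so I'll find the lug angle by feel.

Request:
{"op": "apply_moves", "data": {
  "increments": [
    [0,15,-1.2,-0.9,0],
    [0,30,0,0,0],
    [0,35,0,0,0],
    [0,30,0,0,0],
    [0,15,0,0,0],
    [0,10,0,0,0],
    [0,5,0,0,0],
    [0,0,0,0,0],
    [0,0,0,0,0]
  ]
}}

```text
t: 10.55
eef_pos: [443.7, 232.1, 22.7]
tcp_rot: [1.859, 1.569, 0.288]
ft_force: [-0.2, -0.1, -0.0]
opening: 0.999
```

```bash
python3 -c "
from h import *
st()"
```

```text
t 10.55 pos [443.74 232.07  22.73] y [ 1.0e+00 -5.0e-04  1.3e-03] z [-5.e-04 -1.e+00 -4.e-04] F [-0.16 -0.13 -0.01] M [ 0.04 -0.   -0.02] op 0.999 q [ 0.35   0.634  2.036 -0.     0.47   1.921]
```

Request:
{"op": "apply_moves", "data": {
  "increments": [
    [0,4,-1,-0.6,0],
    [0,2.7,0,0,0],
    [0.1,0,0,0,0],
    [0.2,0,0,0,0],
    [0.3,0,0,0,0],
    [0.4,0,0,0,0],
    [0.5,0,0,0,0],
    [0.5,0,0,0,0],
    [0.5,0,0,0,0]
  ]
}}

```text
t: 11.45
eef_pos: [442.2, 232.6, 15.3]
tcp_rot: [1.324, 1.571, -0.247]
ft_force: [1.6, 0.5, 1.4]
opening: 0.687
```

```bash
python3 -c "
from h import *
st()"
```

```text
t 11.45 pos [442.22 232.61  15.26] y [ 1.e+00 -3.e-04  2.e-04] z [-3.e-04 -1.e+00  0.e+00] F [1.57 0.53 1.43] M [ 0.023  0.022 -0.022] op 0.687 q [ 0.352  0.648  2.041 -0.     0.453  1.923]
```

Request:
{"op": "apply_moves", "data": {
  "increments": [
    [0.5,-5,0,0,0],
    [0.5,-25,0,0,0],
    [0.5,-45,0,0,0],
    [0.5,-45,0,0,0],
    [0.5,-45,0,0,0],
    [0.5,-45,0,0,0],
    [0.5,-20,0,0,0],
    [0.5,0,0,0,0]
  ]
}}

```text
t: 12.25
eef_pos: [442.8, 232.9, 248.3]
tcp_rot: [1.904, 1.565, 0.334]
ft_force: [0.5, 0.3, -1.1]
opening: 0.688
```

```bash
python3 -c "
from h import *
s,M=st()
d=snap('wrist','w7')
e=s['eef_pos']
z=e[2]-15.3+17
c=proj(d,(e[0],e[1],z)); print(c)
g=cv2.GaussianBlur(cv2.cvtColor(d['pixels'],cv2.COLOR_RGB2GRAY),(3,3),0)
o=(c-[60,60]).astype(int); p=g[o[1]:o[1]+120,o[0]:o[0]+120]
print(p[60,::6],p[::6,60])
for th in(160,175):
  cs,h=cv2.findContours((p>th).astype(np.uint8),cv2.RETR_CCOMP,cv2.CHAIN_APPROX_NONE)
  for k,x in enumerate(cs):
    if len(x)>80: E=cv2.fitEllipse(x); print(th,h[0][k][3],E, onz(d,*(np.array(E[0])+o),z)-e)
show(d['pixels'][:,:,::-1],'w7c',(o[0]-20,o[1]-5,o[0]+140,o[1]+115),5)
"
```

```text
t 12.25 pos [442.82 232.92 248.28] y [ 1.0e+00 -1.0e-04  5.3e-03] z [-1.0e-04 -1.0e+00 -1.8e-03] F [ 0.48  0.26 -1.14] M [ 0.016  0.02  -0.036] op 0.688 q [ 0.352  0.286  1.831 -0.     1.019  1.923]
[287.76843227 270.56648561]
[102 122 121 121  91 134 129 124 129 139 140 141 141 139 138 137  73 128
 120 124] [ 99 123 124 123 124 141 144 145 146 140 140 132 130 133 123  73  38  32
  35  42]
```

Request:
{"op": "apply_moves", "data": {
  "increments": [
    [0.5,0,9,25,0],
    [0.5,0,12,36,0],
    [0.5,0,12,38,0],
    [0.5,0,12,38,0],
    [0.5,0,12,38,0],
    [0.5,0,12,38,0],
    [0.5,0,13,38,0],
    [0.5,0,13,36,0],
    [0.5,0,0,0,0],
    [0.5,0,0,0,0]
  ]
}}

```text
t: 13.3
eef_pos: [536.4, -54.8, 243.4]
tcp_rot: [-1.814, 1.568, 2.897]
ft_force: [0.1, 0.1, -0.5]
opening: 0.694
```

Request:
{"op": "apply_moves", "data": {
  "increments": [
    [0.5,0,0,0,-7.5],
    [0.5,0,0,0,-7.5],
    [0.5,0,0,0,-7.5],
    [0.5,0,0,0,-7.5],
    [0.5,0,0,0,-7.5],
    [0.5,0,0,0,-7.5],
    [0.5,0,0,0,-7.5],
    [0.5,0,0,0,-7.5],
    [0.5,0,0,0,0],
    [0.5,0,0,0,0]
  ]
}}

```text
t: 14.3
eef_pos: [536.7, -53.5, 244.8]
tcp_rot: [-2.845, 1.57, 2.912]
ft_force: [1.3, 0.0, 0.2]
opening: 0.69
```

```bash
python3 -c "
from h import *
s,M=st(); print('move tool',M.T@(np.array([538.1,-54.2,0])-s['eef_pos']*[1,1,0]))"
```

```text
t 14.3 pos [536.7  -53.48 244.78] y [ 5.026e-01  8.645e-01 -3.000e-04] z [ 8.645e-01 -5.026e-01 -8.000e-04] F [1.34 0.02 0.23] M [-0.028 -0.038  0.014] op 0.69 q [-0.222  0.349  1.744  0.     1.049  0.305]
move tool [-1.32670917e-03  8.34572170e-02  1.57186619e+00]
```

Request:
{"op": "apply_moves", "data": {
  "increments": [
    [0.5,10,0,1.6,0],
    [0.5,15,0,0,0],
    [0.5,8,0,0,0],
    [0.5,3,0,0,0],
    [0.5,1,0,0,0],
    [0.5,0,0,0,0],
    [0.5,0,0,0,0]
  ]
}}

```text
t: 15.0
eef_pos: [538.6, -55.2, 208.6]
tcp_rot: [0.175, 1.57, -0.349]
ft_force: [-0.0, 0.8, -0.5]
opening: 0.691
```

Request:
{"op": "apply_moves", "data": {
  "increments": [
    [0.5,1,0,0,0],
    [0.5,1,0,0,0],
    [0.5,1,0,0,0],
    [0.5,0,0,0,0]
  ]
}}

```text
t: 15.4
eef_pos: [538.4, -55.2, 205.1]
tcp_rot: [-2.144, 1.571, -2.668]
ft_force: [-0.5, 0.4, 0.0]
opening: 0.69
```

```bash
python3 -c "
from h import *
s,M=st()"
```

```text
t 15.4 pos [538.42 -55.22 205.11] y [ 5.002e-01  8.659e-01 -1.000e-04] z [ 8.659e-01 -5.002e-01 -1.000e-04] F [-0.51  0.42  0.01] M [-0.045 -0.014 -0.003] op 0.69 q [-0.224  0.396  1.789 -0.     0.956  0.3  ]
```

Request:
{"op": "apply_moves", "data": {
  "increments": [
    [0.5,0.7,0.7,-0.8,0],
    [0.5,0.7,0,0,0],
    [0.5,0.7,0,0,0],
    [0.5,0,0,0,0]
  ]
}}

```text
t: 15.8
eef_pos: [538.1, -54.2, 203.0]
tcp_rot: [-2.386, 1.571, -2.91]
ft_force: [-1.2, 0.9, -0.0]
opening: 0.685
```

Request:
{"op": "apply_moves", "data": {
  "increments": [
    [0.5,0.7,0,0,0],
    [0.5,0,0,0,0]
  ]
}}

```text
t: 16.0
eef_pos: [538.1, -54.2, 202.3]
tcp_rot: [-2.034, 1.571, -2.558]
ft_force: [0.9, -0.5, -1.1]
opening: 0.688
```

Request:
{"op": "apply_moves", "data": {
  "increments": [
    [0.5,0.7,0,0,0],
    [0.5,0,0,0,0]
  ]
}}

```text
t: 16.2
eef_pos: [538.2, -54.2, 201.9]
tcp_rot: [0.186, 1.57, -0.338]
ft_force: [-0.7, 0.9, 3.2]
opening: 0.693
```

Request:
{"op": "apply_moves", "data": {
  "increments": [
    [0.5,0.7,0,0,0],
    [0.5,0,0,0,0]
  ]
}}

```text
t: 16.4
eef_pos: [538.3, -54.2, 201.7]
tcp_rot: [0.225, 1.57, -0.298]
ft_force: [-2.2, -0.2, 8.0]
opening: 0.684
```

Contact is at TCP z of about 201.9, which puts the lip about 10.6 mm above the rim, so the lugs rest near the high start of the ribs. I'll turn counter-clockwise under light load until the force drops.

Request:
{"op": "apply_moves", "data": {
  "increments": [
    [0.5,-0.7,0,0,-2],
    [0.5,0,0,0,-3],
    [0.5,0,0,0,-3],
    [0.5,0,0,0,0]
  ]
}}

```text
t: 16.8
eef_pos: [538.2, -54.2, 201.7]
tcp_rot: [-0.354, 1.57, -0.737]
ft_force: [0.0, -1.2, 0.5]
opening: 0.685
```

Request:
{"op": "apply_moves", "data": {
  "increments": [
    [0.5,0,0,0,-3],
    [0.5,0,0,0,-2],
    [0.5,0,0,0,0]
  ]
}}

```text
t: 17.1
eef_pos: [538.1, -54.2, 201.6]
tcp_rot: [-2.827, 1.571, -3.125]
ft_force: [-0.5, -0.1, -1.3]
opening: 0.688
```

Request:
{"op": "apply_moves", "data": {
  "increments": [
    [0.5,0,0,0,-3],
    [0.5,0,0,0,-2],
    [0.5,0,0,0,0]
  ]
}}

```text
t: 17.4
eef_pos: [538.1, -54.2, 201.6]
tcp_rot: [-2.617, 1.571, -2.828]
ft_force: [-0.3, 0.9, -1.1]
opening: 0.69
```

Request:
{"op": "apply_moves", "data": {
  "increments": [
    [0.5,0.7,0,0,0],
    [0.5,0.5,0,0,0],
    [0.5,0,0,0,0]
  ]
}}

```text
t: 17.7
eef_pos: [538.1, -54.2, 200.4]
tcp_rot: [-2.744, 1.571, -2.955]
ft_force: [-0.4, -0.4, -0.5]
opening: 0.686
```

Request:
{"op": "apply_moves", "data": {
  "increments": [
    [0.5,0.7,0,0,0],
    [0.5,0.3,0,0,0],
    [0.5,0,0,0,0]
  ]
}}

```text
t: 18.0
eef_pos: [538.1, -54.2, 199.5]
tcp_rot: [-0.855, 1.571, -1.065]
ft_force: [0.4, -0.4, -0.1]
opening: 0.692
```

Request:
{"op": "apply_moves", "data": {
  "increments": [
    [0.5,0.7,0,0,0],
    [0.5,0.5,0,0,0],
    [0.5,0,0,0,0]
  ]
}}

```text
t: 18.3
eef_pos: [538.1, -54.2, 198.2]
tcp_rot: [-2.251, 1.571, -2.461]
ft_force: [-0.4, -0.1, 0.3]
opening: 0.688
```

Request:
{"op": "apply_moves", "data": {
  "increments": [
    [0.5,0.7,0,0,0],
    [0.5,0.3,0,0,0],
    [0.5,0,0,0,0]
  ]
}}

```text
t: 18.6
eef_pos: [538.1, -54.2, 197.3]
tcp_rot: [-2.141, 1.571, -2.351]
ft_force: [0.9, -0.3, -0.8]
opening: 0.689
```

Request:
{"op": "apply_moves", "data": {
  "increments": [
    [0.5,0.6,0,0,0],
    [0.5,0.3,0,0,0],
    [0.5,0,0,0,0]
  ]
}}

```text
t: 18.9
eef_pos: [538.1, -54.2, 196.4]
tcp_rot: [-1.96, 1.571, -2.17]
ft_force: [-0.2, -0.6, -0.7]
opening: 0.688
```

Request:
{"op": "apply_moves", "data": {
  "increments": [
    [0.5,0.4,0,0,0],
    [0.5,0.2,0,0,0],
    [0.5,0,0,0,0]
  ]
}}

```text
t: 19.2
eef_pos: [538.1, -54.2, 195.8]
tcp_rot: [-1.491, 1.571, -1.701]
ft_force: [0.4, -0.0, -0.5]
opening: 0.689
```

Request:
{"op": "apply_moves", "data": {
  "increments": [
    [0.5,0.3,0,0,0],
    [0.5,0.2,0,0,0],
    [0.5,0,0,0,0]
  ]
}}

```text
t: 19.5
eef_pos: [538.1, -54.2, 195.3]
tcp_rot: [-2.132, 1.571, -2.342]
ft_force: [0.1, -0.1, -0.3]
opening: 0.691
```

Request:
{"op": "apply_moves", "data": {
  "increments": [
    [0.5,0.3,0,0,0],
    [0.5,0,0,0,0]
  ]
}}

```text
t: 19.7
eef_pos: [538.1, -54.2, 195.2]
tcp_rot: [-0.554, 1.571, -0.764]
ft_force: [-0.1, -0.3, 2.3]
opening: 0.69
```

Request:
{"op": "apply_moves", "data": {
  "increments": [
    [0.5,0,0,0,4],
    [0.5,0,0,0,5],
    [0.5,0,0,0,5],
    [0.5,0,0,0,5],
    [0.5,0,0,0,0]
  ]
}}

```text
t: 20.2
eef_pos: [538.3, -54.3, 195.2]
tcp_rot: [0.205, 1.57, -0.338]
ft_force: [-0.5, -0.0, 2.5]
opening: 0.69
```

```bash
python3 -c "
from h import *
s,M=st()"
```

```text
t 20.2 pos [538.29 -54.26 195.19] y [5.164e-01 8.563e-01 1.000e-04] z [ 8.563e-01 -5.164e-01  6.000e-04] F [-0.47 -0.05  2.46] M [-0.063 -0.132 -0.066] op 0.69 q [-0.223  0.407  1.802 -0.     0.932  0.32 ]
```

Request:
{"op": "apply_moves", "data": {
  "increments": [
    [0.5,0,0,0,5],
    [0.5,0.2,0,0,5],
    [0.5,0.25,0,0,5],
    [0.5,0,0,0,0]
  ]
}}

```text
t: 20.6
eef_pos: [538.3, -54.2, 194.8]
tcp_rot: [0.538, 1.57, -0.264]
ft_force: [0.6, -0.2, 3.3]
opening: 0.689
```

```bash
python3 -c "
from h import *
s,M=st()"
```

```text
t 20.6 pos [538.29 -54.24 194.78] y [7.188e-01 6.952e-01 3.000e-04] z [ 6.952e-01 -7.188e-01  5.000e-04] F [ 0.62 -0.21  3.34] M [ 0.017 -0.034  0.015] op 0.689 q [-0.223  0.408  1.802 -0.     0.931  0.58 ]
```

Request:
{"op": "apply_moves", "data": {
  "increments": [
    [0.5,0.25,0,0,5],
    [0.5,0.25,0,0,5],
    [0.5,0.25,0,0,5],
    [0.5,0,0,0,0]
  ]
}}

```text
t: 21.0
eef_pos: [538.3, -54.2, 194.1]
tcp_rot: [0.805, 1.57, -0.258]
ft_force: [0.2, 0.2, 5.5]
opening: 0.691
```

```bash
python3 -c "
from h import *
s,M=st()"
```

```text
t 21.0 pos [538.34 -54.24 194.13] y [8.735e-01 4.868e-01 6.000e-04] z [ 4.868e-01 -8.735e-01  6.000e-04] F [0.2  0.21 5.5 ] M [-0.022 -0.036 -0.019] op 0.691 q [-0.222  0.409  1.803 -0.     0.929  0.84 ]
```

Request:
{"op": "apply_moves", "data": {
  "increments": [
    [0.5,0.2,0,0,5],
    [0.5,0.2,0,0,5],
    [0.5,0.2,0,0,5],
    [0.5,0,0,0,0]
  ]
}}

```text
t: 21.4
eef_pos: [538.4, -54.3, 193.6]
tcp_rot: [1.055, 1.57, -0.269]
ft_force: [-0.3, 1.0, 5.2]
opening: 0.689
```

```bash
python3 -c "
from h import *
s,M=st()"
```

```text
t 21.4 pos [538.38 -54.26 193.59] y [9.697e-01 2.444e-01 8.000e-04] z [ 2.444e-01 -9.697e-01  5.000e-04] F [-0.34  1.03  5.22] M [0.051 0.056 0.025] op 0.689 q [-0.223  0.409  1.804 -0.     0.928  1.101]
```

Request:
{"op": "apply_moves", "data": {
  "increments": [
    [0.5,0.2,0,0,4],
    [0.5,0.2,0,0,4],
    [0.5,0,0,0,0]
  ]
}}

```text
t: 21.7
eef_pos: [538.4, -54.3, 193.3]
tcp_rot: [1.171, 1.57, -0.292]
ft_force: [0.9, 0.3, 7.0]
opening: 0.685
```

```bash
python3 -c "
from h import *
s,M=st()"
```

```text
t 21.7 pos [538.43 -54.28 193.28] y [0.9942 0.1077 0.0011] z [ 1.077e-01 -9.942e-01  4.000e-04] F [0.86 0.3  6.99] M [0.078 0.034 0.013] op 0.685 q [-0.223  0.41   1.804 -0.     0.927  1.24 ]
```

Request:
{"op": "apply_moves", "data": {
  "increments": [
    [0.5,0.2,0,0,4],
    [0.5,0,0,0,4],
    [0.5,0,0,0,0]
  ]
}}

```text
t: 22.0
eef_pos: [538.4, -54.3, 193.0]
tcp_rot: [1.327, 1.57, -0.276]
ft_force: [0.5, -0.6, 6.4]
opening: 0.69
```

```bash
python3 -c "
from h import *
s,M=st()"
```

```text
t 22.0 pos [538.42 -54.29 193.03] y [ 0.9995 -0.0318  0.0011] z [-3.180e-02 -9.995e-01  3.000e-04] F [ 0.54 -0.57  6.37] M [ 0.03  -0.013 -0.082] op 0.69 q [-0.223  0.41   1.804 -0.     0.926  1.38 ]
```

Request:
{"op": "apply_moves", "data": {
  "increments": [
    [0.5,0.1,0,0,3],
    [0.5,0.05,0,0,3],
    [0.5,0,0,0,0]
  ]
}}

```text
t: 22.3
eef_pos: [538.3, -54.3, 192.8]
tcp_rot: [1.331, 1.57, -0.376]
ft_force: [-0.1, -0.0, 5.4]
opening: 0.69
```

```bash
python3 -c "
from h import *
s,M=st()"
```

```text
t 22.3 pos [538.32 -54.29 192.78] y [ 9.908e-01 -1.355e-01  8.000e-04] z [-1.355e-01 -9.908e-01  2.000e-04] F [-0.14 -0.01  5.43] M [ 0.027  0.072 -0.082] op 0.69 q [-0.223  0.41   1.805 -0.     0.926  1.484]
```

Request:
{"op": "apply_moves", "data": {
  "increments": [
    [0.5,0,0,0,3],
    [0.5,0,0,0,2],
    [0.5,0,0,0,0]
  ]
}}

```text
t: 22.6
eef_pos: [538.1, -54.2, 192.6]
tcp_rot: [0.055, 1.57, -1.737]
ft_force: [-0.1, 0.6, 4.6]
opening: 0.693
```

```bash
python3 -c "
from h import *
s,M=st()"
```

```text
t 22.6 pos [538.06 -54.18 192.64] y [ 0.9757 -0.2193  0.    ] z [-2.193e-01 -9.757e-01  5.000e-04] F [-0.1   0.55  4.59] M [0.124 0.265 0.7  ] op 0.693 q [-2.220e-01  4.100e-01  1.805e+00 -1.000e-03  9.270e-01  1.570e+00]
```

Request:
{"op": "apply_moves", "data": {
  "increments": [
    [0.5,0,0,0,1.5],
    [0.5,0,0,0,0],
    [0.5,0,0,0,0]
  ]
}}

```text
t: 22.9
eef_pos: [538.4, -54.3, 192.7]
tcp_rot: [1.028, 1.57, -0.792]
ft_force: [-0.3, 0.2, 4.7]
opening: 0.687
```

```bash
python3 -c "
from h import *
s,M=st()"
```

```text
t 22.9 pos [538.35 -54.27 192.67] y [ 9.693e-01 -2.460e-01  8.000e-04] z [-2.460e-01 -9.693e-01  5.000e-04] F [-0.31  0.18  4.69] M [ 0.061 -0.067  1.25 ] op 0.687 q [-2.220e-01  4.100e-01  1.805e+00 -1.000e-03  9.260e-01  1.597e+00]
```

There is a hard stop: torque rises to 1.25 N m with almost no further rotation. I'll relieve it slightly, then release and retreat.

Request:
{"op": "apply_moves", "data": {
  "increments": [
    [0.5,-0.3,0,0,-1.5],
    [0.3,-0.2,0,0,0],
    [0.2,0,0,0,0],
    [0.1,0,0,0,0],
    [0,0,0,0,0],
    [0,0,0,0,0],
    [0,0,0,0,0]
  ]
}}

```text
t: 23.6
eef_pos: [538.1, -54.2, 192.9]
tcp_rot: [-1.218, 1.571, -3.016]
ft_force: [-0.0, 0.2, -0.5]
opening: 0.991
```

Request:
{"op": "apply_moves", "data": {
  "increments": [
    [0,-10,0,0,0],
    [0,-25,0,0,0],
    [0,-20,-20,0,0],
    [0,-10,-21,0,0],
    [0,0,-21,0,0],
    [0,0,0,0,0],
    [0,0,0,0,0]
  ]
}}

```text
t: 24.3
eef_pos: [478.1, -40.3, 258.8]
tcp_rot: [1.524, 1.569, -0.274]
ft_force: [-0.3, 0.5, -0.3]
opening: 0.999
```

```bash
python3 -c "
from h import *
st()
w=snap('wrist','w8'); b=snap('side','b8')
def cr(d,z,n=200):
  c=proj(d,(538.3,-54,z)).astype(int); return c
c=cr(w,190); p=w['pixels'][max(0,c[1]-50):c[1]+50,c[0]-60:c[0]+60,::-1]; p=cv2.resize(p,(400,400*p.shape[0]//120))
q=cv2.resize(b['pixels'][165:235,285:355,::-1],(390,390),interpolation=cv2.INTER_CUBIC)
H=max(p.shape[0],390); o=np.zeros((H,790,3),np.uint8); o[:p.shape[0],:400]=p; o[:390,400:]=q
cv2.imwrite('pics/fin.png',o)
# lip top height check: project ring top centre nominal 194.7
for z in (191.7+3,201): print(z,(proj(b,(538.3,-54,z))-[285,165])*390/70)
show(cv2.absdiff(load('b')['pixels'],b['pixels'])[:,:,::-1],'diff')
"
```

```text
t 24.3 pos [478.14 -40.31 258.77] y [ 0.9743 -0.2251  0.0015] z [-2.251e-01 -9.743e-01  1.000e-04] F [-0.27  0.46 -0.33] M [ 0.062  0.021 -0.029] op 0.999 q [-0.222  0.246  1.858 -0.     1.036  1.576]
194.7 [162.96946133 180.17393142]
201 [163.72726646 168.98731882]
```

View pics/fin.png

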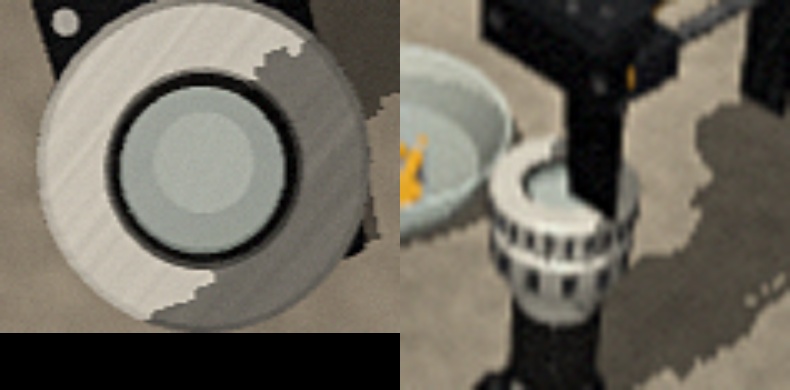

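The ring sits level on the head with the lens concentric inside it, centred at about (203,165) in the left half. The arm is clear and unloaded, so I'm handing in.

```bash
python3 -c "
from h import *
env.job_done(); st()"
```

```text
the job is handed in; nothing more can be done
the job is handed in; nothing more can be done
```

The lens is in the mouth, the bezel ring is screwed home over it, and the job is handed in at about 24 s of the 72 s allowed.

- **Lens:** I lowered it into the recess until contact at 3.6 N and let go. A picture showed it flat and centred.
- **Ring:** I set it on the ribs (8 N at most) and turned it counter-clockwise about 18° until it dropped into the gaps. The lip met the lens within about 0.1 mm of the expected height.
- **Screwing home:** I turned it about 93° clockwise, following it down. I used no more than about 7 N, until torque rose to 1.25 N m with almost no further rotation. That is a hard stop, below the 2 N m stripping limit.

**Last checks:** The final pictures showed the ring level and the lens concentric in it. The arm was clear, with the force reading near zero.

- **Small disagreement:** The gripper ended about 0.3 mm lower than the nominal home height. That is within measuring error or a slight slip in the grip.
- **Not checked:** I did not measure the ring's height separately after release, and I did not compare the other objects' positions before and after. The arm never went near them, and no unexpected contact showed in the force readings.

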